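# Make up two plaster-carving kits

### The arm

A 6-joint arm with a two-finger parallel gripper is mounted at the origin on the work surface. World frame = base frame: x ahead of the robot, y to its left, z up, the work surface at z = 0. Lengths are in m, angles in degrees, forces in N, time in s.
With the tool pointing down it reaches from about 0.35 to 0.875 m from the base axis. Payload 4.2 kg.
Tool frame: the origin (TCP) lies midway between the tips of the shut fingers; the grasp point (between the pads) lies 19 mm behind it; z points along the fingers, y is the line along which they close (so a half turn about z gives the same grasp; the last joint's range is limited). The gripper opens to 87 mm and grips with 3 to 60 N. Pads are 19 mm wide; open, the fingers measure 117 mm over their backs; the gripper's body (75 mm by 190 mm) begins 51 mm behind the grasp point.
Start: joints at [87.181, 22.042, 0.453, 0, -68.411, -14.817], TCP at [0.189, 0.596, 0.223] pointing down, gripper open.
Joint ranges: [-179.83, 179.83], [-69.29, 118.12], [-61.27, 80.66], [-181.25, 117.63], [-171.15, -9.14], [-177.46, 177.46]. Speed limits (degrees/s): [159.86, 159.86, 180, 180, 180, 180].

### API

Orientations are given as a 3x3 rotation matrix whose columns are the frame's x, y, z axes.
In Python, from station import r, cams gives the robot as it stands.
- The arm moves only by the tool play_rows, never from a script. Its argument "commands" is text: rows parted by semicolons, each of 6 numbers parted by spaces: the shift along the world's x, y, z normalised to -1 to 1, where 1 is 30 mm, then the turn, a rotation vector about the world's x, y, z normalised to -1 to 1, where 1 is 0.15 rad. A call has 1 to 20 rows; each row shifts and turns the commanded pose from where the row before left it; what a row does not reach is not made up. A row lasts 1/10 s, in which the tool goes at most 50 mm and 8.59 degrees, less where a joint would pass 70% of its speed; a pose out of reach is approached as far as the arm can. A call with a number of a shift or a turn outside -1 to 1 is refused whole. A call with a gripper value outside its range is refused whole. "grip" is the finger opening in mm, from 0 to 87, set as the call begins (left out, the last holds). The fingers move at their own pace and stop on an object; the grip force is fixed at half the most. Time passes only in rows, so rows that do not move let the fingers close. It gives the time, the measured TCP pose, the force, the opening and the grip force at its end, in the units of the state.
- r.sense(): the state, without advancing time (a new reading comes with each control period).
- cams.capture(name): name is "scene" or "side" or "wrist"; returns (picture, depth): 384x512x3 uint8, blue, green, red; 384x512 float32, m along the optical axis (not along the pixel's ray), 0 where there is no reading.
- cams.camera_info(name): a dict with "mtx" (3x3 intrinsics, pixels), "k1" (the pictures are not rectified: a ray, as slopes to the right and down, at radius r is drawn at 1 + k1 r^2 times it, then the intrinsics apply), "R" (3x3) and "t" (3): a world point X has camera coordinates R X + t. Camera axes: x right, y down, z forward; pixel columns grow to the right and rows downward; lengths in m; the calibration is good to about 2 mm. A picture is of the moment at which its call begins: read the wrist's pose just before it. camera_info takes no time and is no camera call; for the wrist camera it gives the pose at the moment of the call.
- r.finish_job(): hands the job in; it is judged then, once.
The state is a dict: "time_s": time; "joints": joint angles; "joint_velocities": joint speeds; "effort": joint torques, N m; "tcp_pos": TCP position; "ee_rot": TCP orientation; "wrist_force": force on the tool from outside, world axes, zero at the start; "moment": the same for the moment, N m; "gripper_width": opening from 0.0 (shut) to 1.0 (fully open); "gripper_force": force on a finger pad.
Only numpy, scipy, OpenCV 4.12 (cv2) and the standard library are available. Lean on these libraries where they do the work, as an engineer would, in place of code of your own. Each camera call takes 0.05 s, during which the arm holds its last target. There are 200 camera calls.

### The job

Make up the two kits for the carving class from the stock on the bench: the blue tray is the roughing-out kit and gets the orange-handled rasp and the green-handled wide gouge; the yellow tray is the finishing kit and gets the knife, the cork sanding block and the amber wax jar. Put each thing down in its tray, not dropped, flat on the tray's floor with nothing lying on anything else, the three long tools lengthwise along the tray and the jar upright. Leave the red narrow gouge and the white tub where they are, and the trays standing flat on the bench.

Things in the scene. Friction and masses are not known exactly. Their poses are not given: they have to be found in the camera images.
- tray_blue: Shallow blue plastic kit tray, loose on the bench, 250 mm long (its x) by 200 mm (its y), 28 mm high; walls 5 mm, floor 4 mm thick, so 240 x 190 mm inside and the inner floor 4 mm above its origin. Origin: centre of its underside. z up. Weighs about 0.8 kg. Stands left or right of the stock.
- tray_yellow: Shallow yellow plastic kit tray, the same in every other way as the blue one: 250 mm (x) by 200 mm (y) by 28 mm high, walls 5 mm, floor 4 mm. Origin: centre of its underside.
- rasp: Wood rasp with an orange plastic handle and a dark, toothed, flat blade 20 mm wide, about 130 g. Lies flat. Origin: on the bench under the front of the handle, where it is best gripped (near the balance point). x runs from handle to blade, z up. The handle runs from x = -82 to +18 mm, is 26 mm wide (y) and 22 mm high, flat-bottomed; then an 18 mm ferrule and the blade, held about 8 to 14 mm above the bench, to x = +110 mm. 
- gouge_wide: Wide carving gouge with a green handle, brass ferrule and a bright curved blade 25 mm wide, about 110 g. Lies flat. Origin: on the bench under the front of the handle, where it is best gripped (near the balance point). x runs from handle to blade, z up. The handle runs from x = -82 to +18 mm, is 26 mm wide (y) and 22 mm high, flat-bottomed; then an 18 mm ferrule and the blade, held about 8 to 14 mm above the bench, to x = +110 mm. 
- knife: Plaster knife with a black handle and a thin bright flat blade 21 mm wide running to a point, about 100 g. Lies flat. Origin: on the bench under the front of the handle, where it is best gripped (near the balance point). x runs from handle to blade, z up. The handle runs from x = -82 to +18 mm, is 26 mm wide (y) and 22 mm high, flat-bottomed; then an 18 mm ferrule and the blade, held about 8 to 14 mm above the bench, to x = +110 mm. 
- sanding_block: Cork sanding block, tan, with a thin reddish abrasive sole; 100 mm long (x), 60 mm wide (y), 30 mm high, about 60 g. Origin: centre of its underside. z up. Gripped across its 60 mm width.
- wax_jar: Round jar of wax in amber glass with a black lid, closed, 56 mm in diameter, 60 mm high, upright, about 160 g. Origin: centre of its underside, z up.
- gouge_narrow: Narrow carving gouge with a red handle and a bright blade 10 mm wide. Not wanted in either kit: stays where it lies. Lies flat. Origin: on the bench under the front of the handle, where it is best gripped (near the balance point). x runs from handle to blade, z up. The handle runs from x = -82 to +18 mm, is 26 mm wide (y) and 22 mm high, flat-bottomed; then an 18 mm ferrule and the blade, held about 8 to 14 mm above the bench, to x = +110 mm. 
- filler_tub: Round white tub with a white lid, 56 mm in diameter, 60 mm high, upright. Not wanted in either kit: stays where it stands. Origin: centre of its underside.
There are look-alikes about, which are no part of the job. Of the things that look like the sanding_block, take the one that is farthest to the robot's right at the start. Leave any purple look-alike of the rasp alone.

How it is judged:
By the outcome, as a careful person would: the job done as asked, in the order asked, and still so for the second after the job is handed in, with the robot touching nothing.
It also fails if it takes over 128 s, if anything falls off the work surface, if the arm or the gripper's body presses on something with over 40 N, if the wrist force passes 120 N, or if a joint passes its speed limit or range.

## Working session

There is one attempt and no reset: what is moved stays moved. The work goes in short steps, Python scripts to look and compute and a tool call to move; the robot and the scene stay as the last step left them, time stands still between calls to the robot, and variables do not carry over. Pictures are saved under pics/ and viewed, at most 14 in all, crops included, and the job is handed in when it is done.

Besides the shell and the picture viewer there is one more tool, called after "Call:" as a command line: name --argument value ..., lists and objects as JSON in quotes. play_rows: Moves the arm, as the interface text tells. Scaled input: -1 to 1 covers 30 mm each way for a shift and 0.15 rad each way for a turn. Its arguments: {"type":"object","properties":{"commands":{"type":"string"},"grip":{"type":"number"}},"required":["commands"]}

```bash
ls; mkdir -p pics; python3 - <<'E'
from station import r,cams
import cv2,numpy as np
s=r.sense();print(s['time_s'],s['tcp_pos'],s['ee_rot'],s['joints'])
ims=[]
for n in('scene','side'):
    p,d=cams.capture(n);np.savez(''+n+'0.npz',p=p,d=d);cv2.imwrite(f'pics/{n}0.png',cv2.resize(p,(800,600)))
    i=cams.camera_info(n);print(n,i, (d>0).mean())
E
```

```text
pics
0.0 [0.18913229 0.59504028 0.22143666] [[ 9.52961719e-01 -3.03090107e-01 -5.90486470e-04]
 [-3.03090667e-01 -9.52959231e-01 -2.17967225e-03]
 [ 9.79275621e-05  2.25611515e-03 -9.99997450e-01]] [ 8.71822649e+01  2.20917632e+01  3.78246222e-01 -2.97380664e-02
 -6.84128839e+01 -1.48146304e+01]
scene {'mtx': array([[349.33817999,   0.        , 254.13416243],
       [  0.        , 349.33817999, 190.03609961],
       [  0.        ,   0.        ,   1.        ]]), 'k1': -0.06438520397556911, 'R': array([[-0.45445057,  0.89074564, -0.00684708],
       [ 0.75216756,  0.37960873, -0.53864754],
       [-0.47719874, -0.24993884, -0.84250338]]), 't': array([ 0.2119406 , -0.36683368,  1.27520939])} 0.9961344401041666
side {'mtx': array([[356.35157338,   0.        , 253.16906103],
       [  0.        , 356.35157338, 183.72053747],
       [  0.        ,   0.        ,   1.        ]]), 'k1': -0.048701135403367166, 'R': array([[-0.99340288, -0.11467016,  0.00121715],
       [-0.08154106,  0.69885855, -0.71059678],
       [ 0.08063363, -0.70600814, -0.70359842]]), 't': array([0.509164  , 0.05597759, 0.90991983])} 0.9960683186848959
```

View pics/scene0.png

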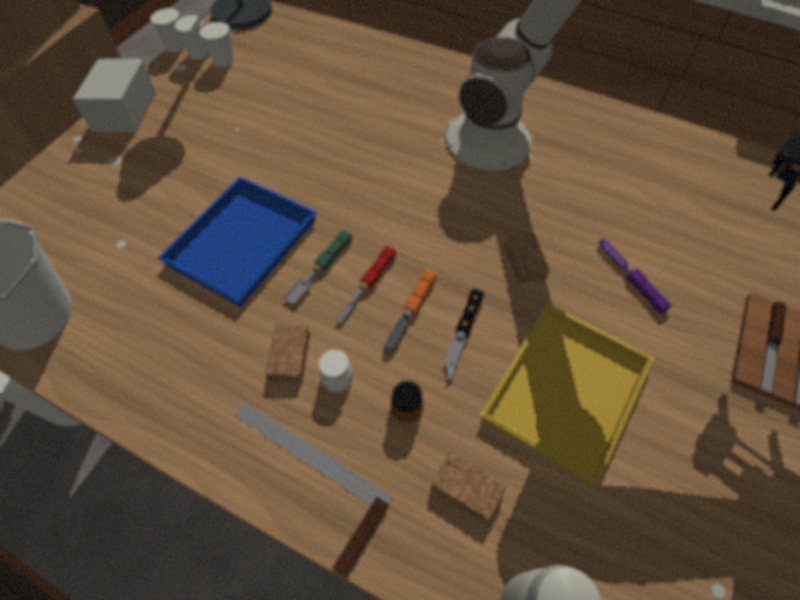

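View pics/side0.png

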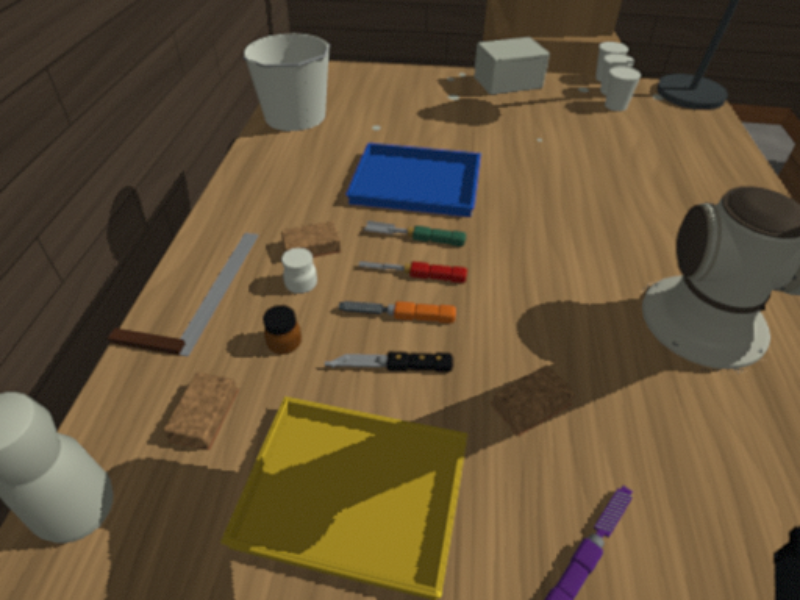

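The scene view shows the blue tray at (240,240), green, red, orange and black tools at (320,265), (368,285), (412,310) and (463,335), the jar at (407,400), the tub at (335,370), and the yellow tray at (570,390). Cork blocks are at (288,352), (468,485) and (527,258); the side view agrees. Next I'll measure all of these from the depth.

```bash
cat > h.py <<'E'
import numpy as np,cv2
from station import r,cams
def cloud(p,d,i):
    h,w=d.shape;v,u=np.mgrid[0:h,0:w].astype(float)
    k=i['k1'];D=np.array([k,0,0,0,0.])
    xy=cv2.undistortPoints(np.stack([u.ravel(),v.ravel()],1)[:,None],i['mtx'],D)[:,0]
    c=np.c_[xy,np.ones(len(xy))]*d.reshape(-1,1)
    return ((c-i['t'])@i['R']).reshape(h,w,3)
def masks(p):
    H,S,V=[x.astype(int) for x in cv2.split(cv2.cvtColor(p,cv2.COLOR_BGR2HSV))]
    s=(S>140)&(V>40)
    return dict(blue=s&(H>100)&(H<125),yellow=s&(H>22)&(H<34)&(S>170),green=(S>80)&(H>60)&(H<95),red=(S>180)&((H<3)|(H>174))&(V>70),
      orange=(S>190)&(H>=5)&(H<14)&(V>120),black=(V<38))
def rect(P):
    (c,(a,b),t)=cv2.minAreaRect((P[:,:2]*1000).astype(np.float32))
    if a<b:a,b,t=b,a,t+90
    return np.round(c,1),round(a,1),round(b,1),round((t+90)%180-90,1)
E
cat > m.py <<'E'
from h import *
for n in('scene','side'):
    z=np.load(n+'0.npz');p,d=z['p'],z['d'];i=cams.camera_info(n);W=cloud(p,d,i)
    X,Y,Z=W[...,0],W[...,1],W[...,2]
    ok=(d>0)&(X>.2)&(X<.9)&(abs(Y)<.6)
    b=ok&(abs(Z)<.01);print(n,'bench z',np.median(Z[b]),Z[b].std())
    # anything raised
    m=(ok&(Z>.008)&(Z<.08)).astype(np.uint8)
    N,L,st,ce=cv2.connectedComponentsWithStats(m)
    for k in range(1,N):
        if st[k,4]<60: continue
        q=L==k;t=np.percentile(Z[q],90)
        top=q&(Z>t-.006)
        print(np.round(ce[k]/.64),'n',st[k,4],'z90 %.3f'%t,'all',*rect(W[q]),'top',*rect(W[top]),'bgr',np.median(p[q],0))
E
python3 m.py
```

```text
scene bench z 0.00219998053040903 0.002140904744747556
[237. 236.] n 1301 z90 0.030 all [ 508.9 -337.6] 260.5 212.0 -3.9 top [ 508.9 -337.6] 260.5 212.0 -3.9 bgr [84. 43. 23.]
[319. 266.] n 455 z90 0.024 all [ 497.3 -157.1] 190.0 30.6 -5.5 top [ 493.  -154.4] 180.9 25.9 -5.4 bgr [62. 79. 65.]
[525. 257.] n 652 z90 0.033 all [296.9 195.8] 103.3 62.6 37.8 top [296.4 196.2] 102.6 61.5 38.3 bgr [34. 49. 64.]
[370. 278.] n 374 z90 0.024 all [491.8 -54.2] 191.1 26.6 -3.8 top [455.7 -52.1] 118.5 25.0 -3.0 bgr [ 31.   38.5 105. ]
[640. 282.] n 414 z90 0.025 all [242.  401.3] 176.4 29.1 55.8 top [251.1 411.4] 150.1 28.5 57.6 bgr [87. 38. 71.]
[410. 309.] n 464 z90 0.024 all [508.2  46.4] 190.2 26.9 0.4 top [497.1  47.3] 168.2 25.0 0.5 bgr [47. 75. 99.]
[ 45. 320.] n 707 z90 0.074 all [ 829.  -538.2] 140.5 49.2 4.7 top [ 827.3 -534.6] 141.1 41.0 8.9 bgr [78. 84. 84.]
[463. 329.] n 458 z90 0.024 all [505.5 151.3] 188.4 26.9 4.3 top [494.4 150.4] 166.1 26.5 4.1 bgr [40. 57. 68.]
[571. 389.] n 1658 z90 0.031 all [525.3 355.8] 260.6 209.4 -6.6 top [525.1 355.9] 260.6 209.0 -6.4 bgr [ 36.   87.  10
[... 1683 characters left out ...]
[399. 360.] n 755 z90 0.024 all [505.  150.9] 191.3 27.1 4.9 top [464.5 147.3] 109.9 26.9 4.7 bgr [25. 32. 37.]
[532. 398.] n 1320 z90 0.033 all [296.2 197.4] 101.6 61.2 37.3 top [296.7 197.6] 100.5 61.0 37.3 bgr [33. 51. 67.]
[200. 410.] n 1381 z90 0.033 all [753.1 268.6] 100.8 62.3 83.5 top [753.3 268.4] 100.3 62.0 83.6 bgr [ 61.  94. 124.]
[346. 492.] n 3075 z90 0.030 all [527.  356.3] 258.6 209.9 -6.3 top [526.7 356.3] 258.1 209.7 -6.5 bgr [ 25.  93. 110.]
[ 77. 510.] n 1298 z90 0.074 all [844.3 430.8] 98.1 47.9 64.8 top [844.2 432.4] 93.1 41.0 59.5 bgr [111.  124.5 122. ]
[585. 556.] n 915 z90 0.024 all [239.  399.9] 163.4 25.9 55.2 top [246.1 409.8] 139.0 25.4 55.1 bgr [102.  39.  79.]
```

Call:
play_rows --commands "0.5 -0.91 -0.1 0 0 0.105;0.5 -0.91 -0.1 0 0 0.105;0.5 -0.91 -0.1 0 0 0.105;0.5 -0.91 -0.1 0 0 0.105;0.5 -0.91 -0.1 0 0 0.105;0.5 -0.91 -0.1 0 0 0.105;0.5 -0.91 -0.1 0 0 0.105;0.5 -0.91 -0.1 0 0 0.105;0.5 -0.91 -0.1 0 0 0.105;0.5 -0.91 -0.1 0 0 0.105;0.5 -0.91 -0.1 0 0 0.105;0.5 -0.91 -0.1 0 0 0.105;0.5 -0.91 -0.1 0 0 0.105;0.5 -0.91 -0.1 0 0 0.105;0.5 -0.91 -0.1 0 0 0.105;0.5 -0.91 -0.1 0 0 0.105;0.5 -0.91 -0.1 0 0 0.105;0.5 -0.91 -0.1 0 0 0.105;0.5 -0.91 -0.1 0 0 0.105;0.5 -0.91 -0.1 0 0 0.105" --grip 60

```text
time_s: 2.1
tcp_pos: [0.4895, 0.0483, 0.1621]
ee_rot: [[1.0, 0.008, -0.001], [0.008, -1.0, -0.0], [-0.001, 0.0, -1.0]]
wrist_force: [-0.0, -0.2, 0.3]
gripper_width: 0.689
gripper_force: 0.0
```

```bash
cat > w.py <<'E'
from h import *
import sys
s=r.sense();i=cams.camera_info('wrist');p,d=cams.capture('wrist')
R=s['ee_rot'];print(round(s['time_s'],2),np.round(s['tcp_pos']*1000,1),'yaw %.1f'%np.degrees(np.arctan2(R[1,0],R[0,0])),'tilt',np.round(R[:,2],3),'j6 %.0f'%s['joints'][5],'F',np.round(s['wrist_force'],1),'w %.2f gf %.1f'%(s['gripper_width'],s['gripper_force']))
if len(sys.argv)>1: cv2.imwrite('pics/%s.png'%sys.argv[1],p)
W=cloud(p,d,i);Z=W[...,2];m=((d>0)&(Z>.009)&(Z<.075)).astype(np.uint8)
N,L,st,ce=cv2.connectedComponentsWithStats(m)
b=(d>0)&(abs(Z)<.01);print('bench %.4f'%np.median(Z[b]) if b.any() else '')
for k in range(1,N):
    if st[k,4]<400: continue
    q=L==k;t=np.percentile(Z[q],90)
    print(np.round(ce[k]),st[k,4],'z90 %.3f'%t,'all',*rect(W[q]),'top',*rect(W[q&(Z>t-.006)]),np.median(p[q],0))
E
python3 w.py w1
```

```text
2.1 [489.5  48.3 162.1] yaw 0.4 tilt [-0.001 -0.    -1.   ] j6 66 F [-0.  -0.2  0.3] w 0.69 gf 0.0
bench -0.0000
[182.   8.] 779 z90 0.049 all [656.1 121.2] 47.3 14.7 -82.9 top [653.5 123.8] 24.7 3.8 89.9 [ 49.  93. 150.]
[315.   6.] 535 z90 0.035 all [659.7  -7.8] 45.1 11.9 86.0 top [658.1  -9.5] 36.7 7.6 -88.8 [242. 248. 247.]
[423.  17.] 2419 z90 0.031 all [ 660.1 -116.3] 61.6 45.9 -66.1 top [ 656.1 -117.8] 62.8 39.9 -70.8 [103. 142. 186.]
[ 60. 108.] 3642 z90 0.028 all [532.1 290. ] 233.5 80.0 -6.2 top [531.4 283.3] 233.5 66.5 -6.2 [ 48. 113. 133.]
[167. 160.] 3216 z90 0.022 all [507.7 150.4] 189.7 27.6 5.0 top [467.4 147.3] 108.7 27.3 5.3 [46. 44. 45.]
[259. 155.] 3156 z90 0.022 all [508.3  45.2] 189.4 26.8 0.6 top [502.7  46.1] 178.5 26.7 1.4 [ 86. 144. 196.]
[435. 159.] 3164 z90 0.022 all [ 503.  -158.1] 179.0 30.5 -5.3 top [ 497.9 -156.4] 161.3 25.8 -6.1 [111. 138.  97.]
[345. 178.] 2469 z90 0.022 all [493.3 -54.8] 189.0 26.5 -3.4 top [469.2 -53.5] 140.8 26.2 -3.4 [ 56.  61. 195.]
[498. 184.] 1453 z90 0.027 all [ 488.7 -236.2] 138.3 10.5 -2.4 top [ 479.  -235.8] 106.4 10.5 -2.4 [106.  57.  32.]
```

View pics/w1.png

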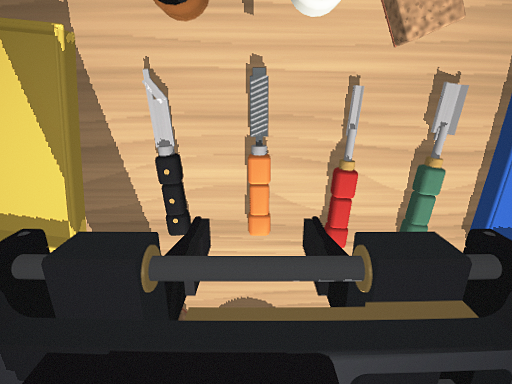

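Wrist view: rasp at (259,155), well centred between the fingers. Going down on it now.

Call:
play_rows --commands "0.15 -0.1 -0.8 0 0 0.05;0 0 -1 0 0 0;0 0 -1 0 0 0;0 0 -1 0 0 0;0 0 -0.8 0 0 0;0 0 -0.4 0 0 0;0 0 -0.25 0 0 0;0 0 0 0 0 0"

```text
time_s: 2.95
tcp_pos: [0.4932, 0.0464, 0.0041]
ee_rot: [[1.0, 0.015, -0.002], [0.015, -1.0, -0.001], [-0.002, 0.001, -1.0]]
wrist_force: [1.0, 0.7, 0.3]
gripper_width: 0.69
gripper_force: 0.0
```

Call:
play_rows --commands "0 0 0 0 0 0;0 0 0 0 0 0;0 0 0 0 0 0;0 0 0 0 0 0;0 0 0 0 0 0;0 0 0.5 0 0 0;0 0 1 0 0 0;0 0 1 0 0 0;0 0 1 0 0 0;0 0 0.5 0 0 0" --grip 0

```text
time_s: 3.95
tcp_pos: [0.4948, 0.047, 0.1276]
ee_rot: [[1.0, 0.015, 0.004], [0.015, -1.0, 0.001], [0.004, -0.001, -1.0]]
wrist_force: [0.5, 0.5, -1.3]
gripper_width: 0.293
gripper_force: 30.0
```

Call:
play_rows --commands "0 -0.5 0 0 0 -0.03;0 -0.9 0 0 0 -0.03;0 -0.9 0 0 0 -0.03;0 -0.9 0 0 0 -0.03;0 -0.9 0 0 0 -0.03;0 -0.9 0 0 0 -0.03;0 -0.9 0 0 0 -0.03;0 -0.9 0 0 0 -0.03;0 -0.9 0 0 0 -0.03;0 -0.9 0 0 0 -0.03;0 -0.9 0 0 0 -0.03;0 -0.9 0 0 0 -0.03;0 -0.9 0 0 0 -0.03;0 -0.9 0 0 0 -0.03;0 -0.9 0 0 0 -0.03;0 -0.9 0 0 0 -0.03;-0.1 -0.2 0 0 0 0;0 0 0 0 0 0"

```text
time_s: 5.75
tcp_pos: [0.4889, -0.38, 0.1231]
ee_rot: [[0.998, -0.06, -0.003], [-0.06, -0.998, 0.002], [-0.003, -0.002, -1.0]]
wrist_force: [-0.5, 1.4, -3.0]
gripper_width: 0.293
gripper_force: 30.0
```

```bash
python3 w.py w2
```

```text
5.75 [ 488.9 -380.   123.1] yaw -3.4 tilt [-0.003  0.002 -1.   ] j6 110 F [-0.5  1.4 -3. ] w 0.29 gf 30.0
bench 0.0002
[201.  90.] 9963 z90 0.028 all [ 530.1 -340. ] 217.2 208.9 -3.4 top [ 536.4 -340.6] 208.7 205.0 86.8 [222. 118.  62.]
[ 42. 173.] 3759 z90 0.022 all [ 504.1 -159.3] 174.8 29.3 -5.4 top [ 504.3 -158.9] 169.4 26.3 -5.6 [129. 162. 149.]
```

View pics/w2.png

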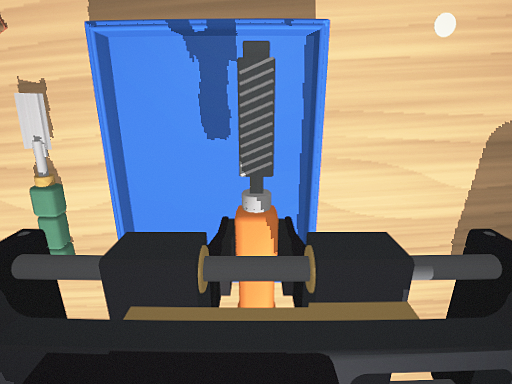

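The rasp is aligned with the blue tray, whose near edges show at (90,20) to (328,20). I'll lower it to the floor.

Call:
play_rows --commands "0.2 -0.05 -0.5 0 0 0;0 0 -1 0 0 0;0 0 -1 0 0 0;0 0 -0.6 0 0 0;0 0 -0.3 0 0 0;0 0 -0.2 0 0 0;0 0 -0.1 0 0 0;0 0 -0.1 0 0 0;0 0 0 0 0 0"

```text
time_s: 6.7
tcp_pos: [0.4971, -0.3809, 0.0115]
ee_rot: [[0.998, -0.057, 0.001], [-0.057, -0.998, -0.0], [0.001, 0.0, -1.0]]
wrist_force: [-0.5, 0.6, -1.3]
gripper_width: 0.297
gripper_force: 30.0
```

Call:
play_rows --commands "0 0 -0.06 0 0 0;0 0 0 0 0 0"

```text
time_s: 6.9
tcp_pos: [0.4974, -0.3812, 0.0108]
ee_rot: [[0.998, -0.057, 0.002], [-0.057, -0.998, -0.001], [0.002, 0.001, -1.0]]
wrist_force: [-0.4, 1.7, 4.1]
gripper_width: 0.295
gripper_force: 30.0
```

Call:
play_rows --commands "0 0 -0.04 0 0 0;0 0 0 0 0 0"

```text
time_s: 7.1
tcp_pos: [0.4975, -0.3812, 0.0108]
ee_rot: [[0.998, -0.057, 0.002], [-0.057, -0.998, -0.001], [0.002, 0.001, -1.0]]
wrist_force: [-2.9, 3.5, 10.6]
gripper_width: 0.299
gripper_force: 30.0
```

Contact with the floor; release and rise.

Call:
play_rows --commands "0 0 0.03 0 0 0;0 0 0 0 0 0;0 0 0 0 0 0;0 0 0.2 0 0 0;0 0 0.8 0 0 0;0 0 1 0 0 0;0 0 1 0 0 0;0 0 1 0 0 0;0 0 0.5 0 0 0" --grip 45

```text
time_s: 8.0
tcp_pos: [0.4981, -0.3817, 0.1475]
ee_rot: [[0.998, -0.057, 0.004], [-0.057, -0.998, -0.003], [0.005, 0.003, -1.0]]
wrist_force: [-0.3, -0.2, -0.2]
gripper_width: 0.518
gripper_force: 0.0
```

Call:
play_rows --commands "0 0.5 0 0 0 -0.03;-0.06 0.9 0 0 0 -0.03;-0.06 0.9 0 0 0 -0.03;-0.06 0.9 0 0 0 -0.03;-0.06 0.9 0 0 0 -0.03;-0.06 0.9 0 0 0 -0.03;-0.06 0.9 0 0 0 -0.03;-0.06 0.9 0 0 0 -0.03;-0.06 0.7 0 0 0 -0.02;0 0 0 0 0 0" --grip 60

```text
time_s: 9.0
tcp_pos: [0.4811, -0.1534, 0.143]
ee_rot: [[0.996, -0.093, -0.002], [-0.093, -0.996, 0.001], [-0.002, -0.0, -1.0]]
wrist_force: [1.0, -0.4, -0.3]
gripper_width: 0.687
gripper_force: 0.0
```

```bash
python3 w.py w3
```

```text
9.0 [ 481.1 -153.4  143. ] yaw -5.3 tilt [-0.002  0.001 -1.   ] j6 84 F [ 1.  -0.4 -0.3] w 0.69 gf 0.0
bench 0.0003
[83.  7.] 724 z90 0.036 all [659.4 -11. ] 43.1 11.4 -88.1 top [658.6  -6.8] 36.0 7.8 83.4 [237. 244. 244.]
[196.  12.] 1497 z90 0.031 all [ 640.6 -119.1] 65.6 26.1 88.1 top [ 639.2 -115.4] 60.2 24.8 83.9 [111. 154. 201.]
[375.  76.] 4232 z90 0.028 all [ 508.6 -318.5] 253.1 171.9 -4.0 top [ 509.  -312.4] 253.1 159.6 -4.0 [206. 107.  56.]
[470. 130.] 4709 z90 0.026 all [ 512.7 -381. ] 192.2 27.6 -3.7 top [ 506.2 -380.6] 179.4 27.6 -3.7 [ 76. 109. 148.]
[259. 153.] 3789 z90 0.022 all [ 496.6 -157.5] 190.7 29.0 -5.7 top [ 490.  -157.1] 177.6 26.4 -5.5 [121. 150. 125.]
[167. 180.] 2618 z90 0.022 all [494.1 -56.4] 186.6 26.1 -3.9 top [471.4 -54.8] 141.2 25.9 -3.9 [ 57.  62. 201.]
[504. 199.] 1121 z90 0.027 all [ 444.3 -432.8] 110.4 10.5 -2.4 top [ 423.4 -431.8] 68.7 10.4 -1.9 [107.  57.  31.]
[  7. 215.] 715 z90 0.021 all [469.  136.9] 73.2 20.5 -14.3 top [462.7 136.7] 62.7 19.5 -18.8 [30. 29. 29.]
```

Call:
play_rows --commands "0.06 -0.09 -0.6 0 0 0;0 0 -1 0 0 0;0 0 -1 0 0 0;0 0 -1 0 0 0;0 0 -0.6 0 0 0;0 0 -0.3 0 0 0;0 0 -0.1 0 0 0;0 0 0 0 0 0"

```text
time_s: 9.85
tcp_pos: [0.4844, -0.1588, 0.006]
ee_rot: [[0.995, -0.096, 0.0], [-0.096, -0.995, -0.0], [0.0, 0.0, -1.0]]
wrist_force: [-0.7, 0.6, -0.2]
gripper_width: 0.688
gripper_force: 0.0
```

Call:
play_rows --commands "0 0 0 0 0 0;0 0 0 0 0 0;0 0 0 0 0 0;0 0 0 0 0 0;0 0 0 0 0 0;0 0 0.5 0 0 0;0 0 1 0 0 0;0 0 1 0 0 0;0 0 1 0 0 0;0 0 0.3 0 0 0;0 0 0 0 0 0" --grip 0

```text
time_s: 10.95
tcp_pos: [0.4849, -0.1585, 0.121]
ee_rot: [[0.995, -0.096, 0.003], [-0.096, -0.995, 0.0], [0.003, -0.0, -1.0]]
wrist_force: [0.3, 0.8, -1.3]
gripper_width: 0.293
gripper_force: 30.0
```

Call:
play_rows --commands "0.05 -0.5 0 0 0 0.04;0.1 -0.9 0 0 0 0.04;0.1 -0.9 0 0 0 0.04;0.1 -0.9 0 0 0 0.04;0.05 -0.9 0 0 0 0.04;0.05 -0.53 0 0 0 0.03;0 0 0 0 0 0;0 0 -0.8 0 0 0;0 0 -1 0 0 0;0 0 -0.9 0 0 0;0 0 -0.5 0 0 0;0 0 -0.3 0 0 0;0 0 -0.1 0 0 0;0 0 0 0 0 0"

```text
time_s: 12.35
tcp_pos: [0.4973, -0.2968, 0.0117]
ee_rot: [[0.998, -0.061, -0.001], [-0.061, -0.998, 0.0], [-0.001, -0.0, -1.0]]
wrist_force: [0.5, -0.9, -1.6]
gripper_width: 0.295
gripper_force: 30.0
```

Call:
play_rows --commands "0 0 -0.05 0 0 0;0 0 0 0 0 0"

```text
time_s: 12.55
tcp_pos: [0.4979, -0.2971, 0.0113]
ee_rot: [[0.998, -0.061, 0.0], [-0.061, -0.998, -0.0], [0.0, -0.0, -1.0]]
wrist_force: [-0.7, 3.3, 4.9]
gripper_width: 0.298
gripper_force: 30.0
```

Call:
play_rows --commands "0 0 0 0 0 0;0 0 0 0 0 0;0 0 0 0 0 0;0 0 0.2 0 0 0;0 0 0.8 0 0 0;0 0 1 0 0 0;0 0 1 0 0 0;0 0 1 0 0 0;0 0 0.5 0 0 0" --grip 45

```text
time_s: 13.45
tcp_pos: [0.4991, -0.2981, 0.149]
ee_rot: [[0.998, -0.061, 0.005], [-0.061, -0.998, -0.002], [0.005, 0.002, -1.0]]
wrist_force: [0.2, -0.1, 0.3]
gripper_width: 0.515
gripper_force: 0.0
```

Call:
play_rows --commands "0 0.5 0 0 0 0.05;0 0.9 0 0 0 0.06;0 0.9 0 0 0 0.06;0 0.9 0 0 0 0.06;0 0.9 0 0 0 0.06;0 0.9 0 0 0 0.06;0 0.9 0 0 0 0.06;0 0.9 0 0 0 0.06;0 0.9 0 0 0 0.06;0 0.9 0 0 0 0.06;0 0.9 0 0 0 0.06;0 0.9 0 0 0 0.06;0 0.9 0 0 0 0.06;0 0.9 0 0 0 0.06;0 0.9 0 0 0 0.06;0 0.9 0 0 0 0.06;0 0.8 0 0 0 0.06;0 0.1 0 0 0 0;0 0 0 0 0 0" --grip 60

```text
time_s: 15.35
tcp_pos: [0.4967, 0.1499, 0.1446]
ee_rot: [[0.996, 0.091, -0.002], [0.091, -0.996, -0.001], [-0.002, 0.001, -1.0]]
wrist_force: [0.3, -0.1, 0.2]
gripper_width: 0.69
gripper_force: 0.0
```

```bash
python3 w.py w4
```

```text
15.35 [496.7 149.9 144.6] yaw 5.2 tilt [-0.002 -0.001 -1.   ] j6 61 F [ 0.3 -0.1  0.2] w 0.69 gf 0.0
bench 0.0002
[136.  76.] 3742 z90 0.028 all [565.6 273.4] 263.9 130.7 28.1 top [559.  266.3] 244.7 113.9 23.3 [ 53. 123. 145.]
[301.  11.] 1194 z90 0.059 all [658.7 124.3] 52.9 19.0 -89.0 top [655.  122.1] 32.3 6.1 -85.0 [ 45.  85. 137.]
[460.  18.] 2925 z90 0.060 all [671.9 -44.5] 128.6 55.2 75.2 top [664.9 -10.4] 45.5 15.3 -83.4 [216. 226. 227.]
[256. 169.] 3340 z90 0.022 all [507.9 150.4] 189.9 26.7 5.2 top [467.3 147.1] 108.5 25.7 4.9 [60.5 81.  93. ]
[439. 185.] 1828 z90 0.022 all [517.8 -54.5] 140.1 26.5 -0.7 top [496.2 -54. ] 90.7 26.4 0.3 [ 54.  68. 165.]
[ 35. 231.] 698 z90 0.027 all [407.9 406.1] 92.7 10.0 83.3 top [407.2 400.8] 80.8 9.9 83.4 [ 47. 108. 128.]
[200. 300.] 650 z90 0.030 all [333.4 206.7] 53.1 39.0 -78.0 top [332.2 213.6] 48.5 28.6 -60.6 [ 60.  81. 106.]
```

Call:
play_rows --commands "-0.1 -0.03 -0.6 0 0 0;0 0 -1 0 0 0;0 0 -1 0 0 0;0 0 -1 0 0 0;0 0 -0.6 0 0 0;0 0 -0.3 0 0 0;0 0 -0.15 0 0 0;0 0 0 0 0 0"

```text
time_s: 16.2
tcp_pos: [0.4949, 0.1483, 0.006]
ee_rot: [[0.996, 0.089, 0.0], [0.089, -0.996, -0.0], [0.0, 0.0, -1.0]]
wrist_force: [-0.1, -0.3, -0.5]
gripper_width: 0.692
gripper_force: 0.0
```

Call:
play_rows --commands "0 0 0 0 0 0;0 0 0 0 0 0;0 0 0 0 0 0;0 0 0 0 0 0;0 0 0 0 0 0;0 0 0.5 0 0 0;0 0 1 0 0 0;0 0 1 0 0 0;0 0 1 0 0 0;0 0 0.3 0 0 0;0 0 0 0 0 0" --grip 0

```text
time_s: 17.3
tcp_pos: [0.4952, 0.149, 0.121]
ee_rot: [[0.996, 0.09, 0.002], [0.09, -0.996, 0.002], [0.003, -0.002, -1.0]]
wrist_force: [-0.4, 0.3, -1.3]
gripper_width: 0.298
gripper_force: 30.0
```

Call:
play_rows --commands "0 0.5 0 0 0 -0.13;0.09 0.9 0 0 0 -0.13;0.09 0.9 0 0 0 -0.13;0.09 0.9 0 0 0 -0.13;0.09 0.9 0 0 0 -0.13;0.09 0.9 0 0 0 -0.13;0.09 0.9 0 0 0 -0.13;0.09 0.9 0 0 0 -0.13;0.09 0.9 0 0 0 -0.13;0.1 0.9 0 0 0 -0.13;0 0.03 0 0 0 -0.03;0 0 0 0 0 0"

```text
time_s: 18.5
tcp_pos: [0.5181, 0.407, 0.117]
ee_rot: [[0.994, -0.109, -0.004], [-0.109, -0.994, -0.003], [-0.003, 0.004, -1.0]]
wrist_force: [-0.6, -0.4, -1.0]
gripper_width: 0.295
gripper_force: 30.0
```

```bash
python3 w.py w5
```

```text
18.5 [518.1 407.  117. ] yaw -6.3 tilt [-0.004 -0.003 -1.   ] j6 32 F [-0.6 -0.4 -1. ] w 0.29 gf 30.0
bench 0.0002
[321.  95.] 10208 z90 0.028 all [553.4 354. ] 209.6 205.8 83.6 top [553.4 354. ] 209.6 205.8 83.6 [ 61. 135. 158.]
[434. 310.] 448 z90 0.028 all [342.1 216.6] 35.4 7.5 -55.8 top [344.1 213.6] 27.7 7.4 -56.1 [ 58.  79. 102.]
```

View pics/w5.png

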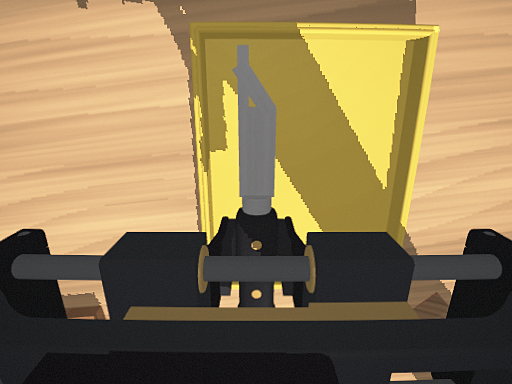

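The knife lies lengthwise over the tray, left side; the tray spans (195,30) to (435,30). I'll lower it.

Call:
play_rows --commands "0.05 0.05 -0.8 0 0 0;0 0 -1 0 0 0;0 0 -0.8 0 0 0;0 0 -0.5 0 0 0;0 0 -0.3 0 0 0;0 0 -0.1 0 0 0;0 0 0 0 0 0"

```text
time_s: 19.25
tcp_pos: [0.5211, 0.4091, 0.0154]
ee_rot: [[0.994, -0.109, 0.001], [-0.109, -0.994, 0.0], [0.001, -0.0, -1.0]]
wrist_force: [0.6, 0.7, -1.0]
gripper_width: 0.295
gripper_force: 30.0
```

Call:
play_rows --commands "0 0 -0.05 0 0 0;0 0 0 0 0 0"

```text
time_s: 19.45
tcp_pos: [0.5212, 0.4094, 0.0144]
ee_rot: [[0.994, -0.11, 0.001], [-0.11, -0.994, 0.001], [0.001, -0.001, -1.0]]
wrist_force: [0.2, -0.6, -0.4]
gripper_width: 0.295
gripper_force: 30.0
```

Call:
play_rows --commands "0 0 -0.07 0 0 0;0 0 0 0 0 0"

```text
time_s: 19.65
tcp_pos: [0.5208, 0.4091, 0.0115]
ee_rot: [[0.994, -0.11, 0.0], [-0.11, -0.994, 0.0], [0.0, -0.0, -1.0]]
wrist_force: [0.4, 0.2, -1.1]
gripper_width: 0.297
gripper_force: 30.0
```

Call:
play_rows --commands "0 0 -0.05 0 0 0;0 0 0 0 0 0"

```text
time_s: 19.85
tcp_pos: [0.5209, 0.4092, 0.0114]
ee_rot: [[0.994, -0.109, 0.001], [-0.109, -0.994, 0.0], [0.001, -0.0, -1.0]]
wrist_force: [-2.0, -1.8, 4.9]
gripper_width: 0.298
gripper_force: 30.0
```

Call:
play_rows --commands "0 0 0 0 0 0;0 0 0 0 0 0;0 0 0 0 0 0;0 0 0.2 0 0 0;0 0 0.8 0 0 0;0 0 1 0 0 0;0 0 1 0 0 0;0 0 1 0 0 0;0 0 0.8 0 0 0" --grip 45

```text
time_s: 20.75
tcp_pos: [0.5213, 0.4093, 0.1564]
ee_rot: [[0.994, -0.109, 0.002], [-0.109, -0.994, 0.002], [0.002, -0.002, -1.0]]
wrist_force: [0.1, 0.1, -0.7]
gripper_width: 0.516
gripper_force: 0.0
```

Call:
play_rows --commands "0.15 -0.5 0 0 0 0.15;0.3 -0.95 0 0 0 0.2;0.3 -0.95 0 0 0 0.2;0.3 -0.95 0 0 0 0.2;0.3 -0.95 0 0 0 0.2;0.3 -0.95 0 0 0 0.2;0.3 -0.95 0 0 0 0.2;0.3 -0.95 0 0 0 0.2;0.3 -0.95 0 0 0 0.2;0.3 -0.95 0 0 0 0.2;0.3 -0.95 0 0 0 0.2;0.3 -0.95 0 0 0 0.2;0.3 -0.95 0 0 0 0.2;0.3 -0.95 0 0 0 0.2;0.3 -0.95 0 0 0 0.2;0.3 -0.95 0 0 0 0.2;0.3 -0.95 0 0 0 0.2;0.3 -0.95 0 0 0 0.12;0.15 -0.5 0 0 0 0;0 0 0 0 0 0" --grip 78

```text
time_s: 22.75
tcp_pos: [0.6829, -0.1073, 0.1536]
ee_rot: [[0.918, 0.396, -0.0], [0.396, -0.918, -0.0], [-0.0, -0.0, -1.0]]
wrist_force: [-0.5, 0.2, -0.3]
gripper_width: 0.9
gripper_force: 0.0
```

```bash
python3 w.py w6
```

```text
22.75 [ 682.9 -107.3  153.6] yaw 23.4 tilt [-0. -0. -1.] j6 109 F [-0.5  0.2 -0.3] w 0.90 gf 0.0
bench -0.0002
[39. 96.] 4076 z90 0.060 all [677.9 118.8] 55.2 47.2 5.9 top [677.8 120.1] 49.3 44.2 8.1 [30. 31. 32.]
[167. 145.] 2943 z90 0.060 all [684.7 -10.8] 52.1 52.1 -77.2 top [682.7  -9.5] 49.0 48.0 -68.0 [234. 242. 243.]
[256. 173.] 5073 z90 0.031 all [ 685.6 -106.1] 100.2 60.0 24.0 top [ 685.6 -106.1] 100.2 60.0 24.0 [102. 141. 185.]
```

View pics/w6.png

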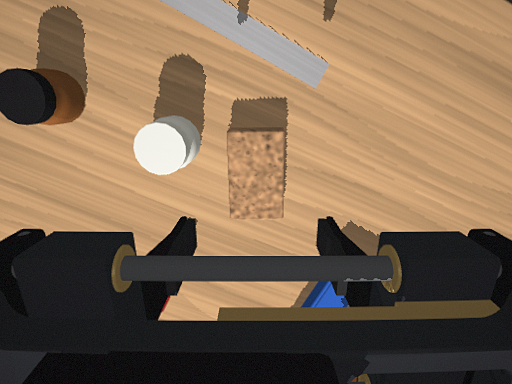

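The block is at (256,173), centred between the fingers; the tub at (167,145) is clear.

Call:
play_rows --commands "0.09 0.04 -0.8 0 0 0.06;0 0 -1 0 0 0;0 0 -1 0 0 0;0 0 -1 0 0 0;0 0 -0.6 0 0 0;0 0 -0.3 0 0 0;0 0 -0.15 0 0 0;0 0 0 0 0 0"

```text
time_s: 23.6
tcp_pos: [0.6858, -0.1036, 0.0087]
ee_rot: [[0.913, 0.408, 0.0], [0.408, -0.913, -0.0], [0.0, 0.0, -1.0]]
wrist_force: [0.2, -0.1, 0.2]
gripper_width: 0.899
gripper_force: 0.0
```

Call:
play_rows --commands "0 0 0 0 0 0;0 0 0 0 0 0;0 0 0 0 0 0;0 0 0 0 0 0;0 0 0 0 0 0;0 0 0.5 0 0 0;0 0 1 0 0 0;0 0 1 0 0 0;0 0 1 0 0 0;0 0 0.8 0 0 0;0 0 0 0 0 0" --grip 0

```text
time_s: 24.7
tcp_pos: [0.688, -0.1045, 0.143]
ee_rot: [[0.913, 0.408, 0.009], [0.408, -0.913, -0.0], [0.008, 0.004, -1.0]]
wrist_force: [0.9, 0.3, -0.6]
gripper_width: 0.685
gripper_force: 30.0
```

Call:
play_rows --commands "-0.26 0.5 0 0 0 -0.2;-0.46 0.91 0 0 0 -0.22;-0.46 0.91 0 0 0 -0.22;-0.46 0.91 0 0 0 -0.22;-0.46 0.91 0 0 0 -0.22;-0.46 0.91 0 0 0 -0.22;-0.46 0.91 0 0 0 -0.22;-0.46 0.91 0 0 0 -0.22;-0.46 0.91 0 0 0 -0.22;-0.46 0.91 0 0 0 -0.22;-0.46 0.91 0 0 0 -0.22;-0.46 0.91 0 0 0 -0.22;-0.46 0.91 0 0 0 -0.22;-0.46 0.91 0 0 0 -0.22;-0.46 0.91 0 0 0 -0.22;-0.46 0.91 0 0 0 -0.22;-0.2 0.37 0 0 0 -0.04;0 0 0 0 0 0"

```text
time_s: 26.5
tcp_pos: [0.4637, 0.3322, 0.1368]
ee_rot: [[0.994, -0.109, -0.001], [-0.109, -0.994, -0.001], [-0.001, 0.001, -1.0]]
wrist_force: [-0.1, 1.0, -0.8]
gripper_width: 0.684
gripper_force: 30.0
```

```bash
python3 w.py w7
```

```text
26.5 [463.7 332.2 136.8] yaw -6.2 tilt [-0.001 -0.001 -1.   ] j6 32 F [-0.1  1.  -0.8] w 0.68 gf 30.0
bench 0.0002
[128. 122.] 4047 z90 0.028 all [524.2 454.4] 241.8 54.7 5.6 top [522.7 454.9] 238.8 53.1 5.5 [ 68. 157. 186.]
[326. 104.] 2764 z90 0.028 all [517.1 258.3] 218.1 10.3 -6.3 top [514.8 258.5] 213.5 10.2 -6.3 [ 59. 136. 160.]
[173. 123.] 4408 z90 0.026 all [535.  407.5] 190.3 27.6 -6.3 top [493.9 411.8] 107.5 26.7 -6.1 [49. 49. 49.]
```

View pics/w7.png

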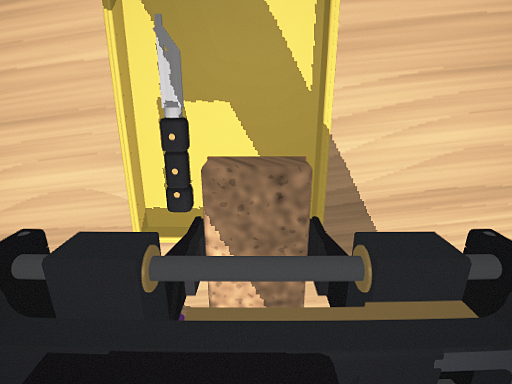

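The block hangs square over the near right part of the tray; the knife lies flat at (173,150), clear of it.

Call:
play_rows --commands "0.12 -0.04 -0.8 0 0 0;0 0 -1 0 0 0;0 0 -1 0 0 0;0 0 -0.7 0 0 0;0 0 -0.35 0 0 0;0 0 -0.15 0 0 0;0 0 0 0 0 0"

```text
time_s: 27.25
tcp_pos: [0.4688, 0.3297, 0.0174]
ee_rot: [[0.994, -0.112, 0.0], [-0.112, -0.994, -0.0], [0.0, 0.0, -1.0]]
wrist_force: [0.0, -0.1, -0.0]
gripper_width: 0.688
gripper_force: 30.0
```

Call:
play_rows --commands "0 0 -0.06 0 0 0;0 0 0 0 0 0"

```text
time_s: 27.45
tcp_pos: [0.4688, 0.3306, 0.0165]
ee_rot: [[0.994, -0.111, 0.001], [-0.111, -0.994, 0.001], [0.001, -0.002, -1.0]]
wrist_force: [0.2, 0.3, -0.8]
gripper_width: 0.685
gripper_force: 30.0
```

Call:
play_rows --commands "0 0 -0.06 0 0 0;0 0 0 0 0 0"

```text
time_s: 27.65
tcp_pos: [0.4683, 0.3303, 0.0141]
ee_rot: [[0.994, -0.111, 0.0], [-0.111, -0.994, 0.0], [0.0, -0.0, -1.0]]
wrist_force: [0.6, -1.0, -1.6]
gripper_width: 0.687
gripper_force: 30.0
```

Call:
play_rows --commands "0 0 -0.05 0 0 0;0 0 0 0 0 0"

```text
time_s: 27.85
tcp_pos: [0.4685, 0.3304, 0.0133]
ee_rot: [[0.994, -0.111, 0.001], [-0.111, -0.994, 0.0], [0.001, -0.0, -1.0]]
wrist_force: [-1.9, -1.4, 4.6]
gripper_width: 0.684
gripper_force: 30.0
```

Call:
play_rows --commands "0 0 0 0 0 0;0 0 0 0 0 0;0 0 0 0 0 0;0 0 0.2 0 0 0;0 0 0.8 0 0 0;0 0 1 0 0 0;0 0 1 0 0 0;0 0 1 0 0 0;0 0 1 0 0 0;0 0 0 0 0 0" --grip 72

```text
time_s: 28.85
tcp_pos: [0.4706, 0.3321, 0.1677]
ee_rot: [[0.994, -0.11, 0.008], [-0.11, -0.994, 0.007], [0.007, -0.008, -1.0]]
wrist_force: [0.1, 0.0, 0.1]
gripper_width: 0.825
gripper_force: 0.0
```

Call:
play_rows --commands "0.5 -0.5 0 0 0 0;0.8 -0.8 0 0 0 0;0.8 -0.8 0 0 0 0;0.8 -0.8 0 0 0 0;0.8 -0.8 0 0 0 0;0.8 -0.8 0 0 0 0;0.8 -0.8 0 0 0 0;0.8 -0.8 0 0 0 0;0.8 -0.8 0 0 0 0;0.05 0 0 0 0 0;0 0 0 0 0 0" --grip 80

```text
time_s: 29.95
tcp_pos: [0.6767, 0.1223, 0.1611]
ee_rot: [[0.994, -0.113, -0.002], [-0.113, -0.994, -0.0], [-0.002, 0.001, -1.0]]
wrist_force: [-0.5, 0.0, -0.8]
gripper_width: 0.918
gripper_force: 0.0
```

```bash
python3 w.py w8
```

```text
29.95 [676.7 122.3 161.1] yaw -6.5 tilt [-0.002 -0.    -1.   ] j6 60 F [-0.5  0.  -0.8] w 0.92 gf 0.0
bench -0.0001
[201.  15.] 694 z90 0.015 all [844.5 158.6] 27.7 21.9 -4.6 top [844.5 158.6] 27.7 21.9 -4.6 [45. 60. 94.]
[112. 119.] 5723 z90 0.031 all [755.  268.1] 100.8 60.5 84.9 top [755.  268.1] 100.8 60.5 84.9 [105. 145. 190.]
[379. 160.] 2945 z90 0.060 all [683.4  -6.6] 52.8 51.9 23.7 top [682.6  -8.6] 48.7 48.6 -54.3 [242. 248. 249.]
[255. 178.] 2398 z90 0.060 all [679.9 123.1] 51.9 51.8 33.9 top [677.6 123.6] 48.7 48.5 30.0 [39. 39. 39.]
[ 79. 220.] 1877 z90 0.028 all [636.7 341.1] 201.6 37.3 83.7 top [636.7 341.1] 201.6 37.3 83.7 [ 54. 129. 153.]
```

Call:
play_rows --commands "0.03 0.04 -0.8 0 0 0;0 0 -1 0 0 0;0 0 -1 0 0 0;0 0 -1 0 0 0;0 0 -0.6 0 0 0;0 0 -0.3 0 0 0;0 0 -0.07 0 0 0;0 0 0 0 0 0"

```text
time_s: 30.8
tcp_pos: [0.678, 0.125, 0.02]
ee_rot: [[0.994, -0.11, 0.001], [-0.11, -0.994, 0.0], [0.001, -0.0, -1.0]]
wrist_force: [1.1, -0.2, 0.8]
gripper_width: 0.92
gripper_force: 0.0
```

Call:
play_rows --commands "0 0 0 0 0 0;0 0 0 0 0 0;0 0 0 0 0 0;0 0 0 0 0 0;0 0 0 0 0 0;0 0 0.5 0 0 0;0 0 1 0 0 0;0 0 1 0 0 0;0 0 1 0 0 0;0 0 0.6 0 0 0;0 0 0 0 0 0" --grip 0

```text
time_s: 31.9
tcp_pos: [0.6797, 0.1249, 0.1468]
ee_rot: [[0.994, -0.111, 0.008], [-0.111, -0.994, 0.002], [0.007, -0.003, -1.0]]
wrist_force: [0.3, 0.5, -0.1]
gripper_width: 0.625
gripper_force: 30.0
```

Call:
play_rows --commands "-0.2 0.4 0 0 0 0;-0.4 0.8 0 0 0 0;-0.4 0.8 0 0 0 0;-0.4 0.8 0 0 0 0;-0.4 0.8 0 0 0 0;-0.4 0.8 0 0 0 0;-0.4 0.8 0 0 0 0;-0.4 0.8 0 0 0 0;-0.2 0.4 0 0 0 0;0 0 0 0 0 0"

```text
time_s: 32.9
tcp_pos: [0.58, 0.3178, 0.1406]
ee_rot: [[0.994, -0.108, -0.002], [-0.108, -0.994, -0.002], [-0.002, 0.002, -1.0]]
wrist_force: [-0.4, -0.2, -1.9]
gripper_width: 0.63
gripper_force: 30.0
```

```bash
python3 w.py w9; python3 - <<'E'
from h import *
p,d=cams.capture('side');cv2.imwrite('pics/s9.png',cv2.resize(p,(800,600)))
E
```

```text
32.9 [580.  317.8 140.6] yaw -6.2 tilt [-0.002 -0.002 -1.   ] j6 41 F [-0.4 -0.2 -1.9] w 0.63 gf 30.0
bench -0.0000
[289.  12.] 2873 z90 0.031 all [732.9 271.2] 99.9 16.8 84.0 top [733.  271.2] 99.9 16.7 84.0 [117. 161. 210.]
[216. 147.] 4844 z90 0.028 all [587.7 349.6] 208.2 136.4 84.3 top [591.5 349.2] 208.2 128.6 84.3 [ 79. 182. 219.]
[178. 198.] 1808 z90 0.025 all [568.1 403.6] 123.6 26.5 -6.3 top [527.7 410.6] 44.1 23.6 -31.7 [209. 209. 211.]
```

View pics/s9.png

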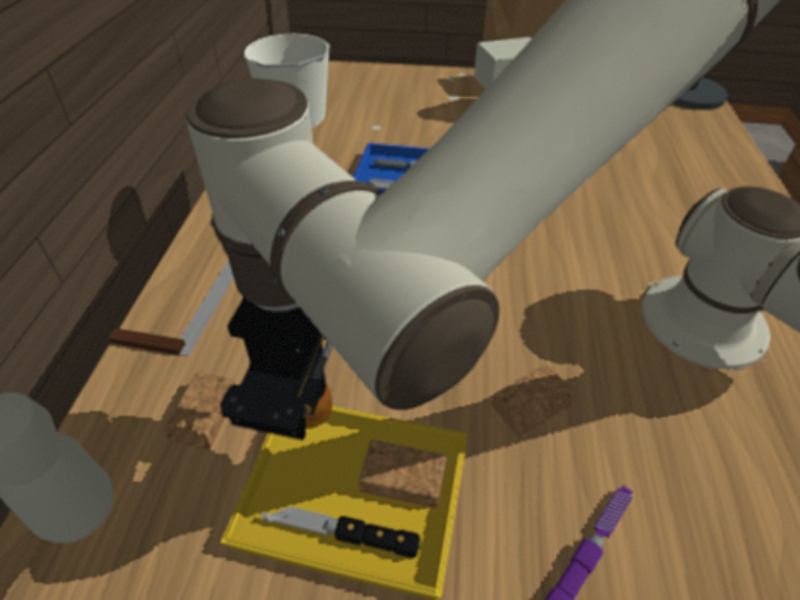

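View pics/w9.png

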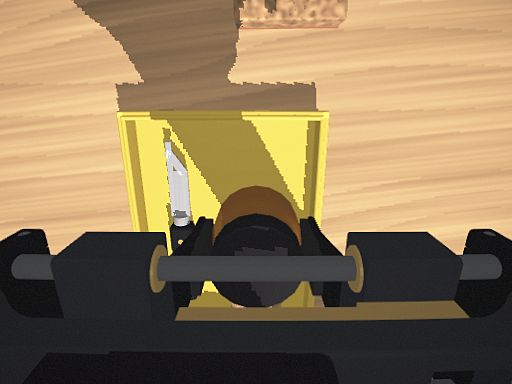

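The jar is held upright over the tray's far right; the knife at (178,190) and the block (side view (405,470)) lie well clear. I'll lower the jar.

Call:
play_rows --commands "0.15 -0.09 -0.6 0 0 0;0 0 -1 0 0 0;0 0 -1 0 0 0;0 0 -0.6 0 0 0;0 0 -0.35 0 0 0;0 0 -0.2 0 0 0;0 0 0 0 0 0"

```text
time_s: 33.7
tcp_pos: [0.5865, 0.313, 0.0293]
ee_rot: [[0.994, -0.112, -0.0], [-0.112, -0.994, -0.001], [-0.0, 0.001, -1.0]]
wrist_force: [-0.1, 0.0, -0.1]
gripper_width: 0.627
gripper_force: 30.0
```

Call:
play_rows --commands "0 0 -0.06 0 0 0;0 0 0 0 0 0"

```text
time_s: 33.9
tcp_pos: [0.5867, 0.314, 0.0288]
ee_rot: [[0.994, -0.111, 0.001], [-0.111, -0.994, 0.001], [0.001, -0.001, -1.0]]
wrist_force: [-0.7, -0.4, -1.4]
gripper_width: 0.628
gripper_force: 30.0
```

Call:
play_rows --commands "0 0 -0.06 0 0 0;0 0 0 0 0 0"

```text
time_s: 34.1
tcp_pos: [0.5863, 0.3137, 0.0264]
ee_rot: [[0.994, -0.111, 0.0], [-0.111, -0.994, 0.0], [0.0, -0.0, -1.0]]
wrist_force: [-0.6, -0.7, -1.8]
gripper_width: 0.626
gripper_force: 30.0
```

Call:
play_rows --commands "0 0 -0.06 0 0 0;0 0 0 0 0 0"

```text
time_s: 34.3
tcp_pos: [0.586, 0.3136, 0.024]
ee_rot: [[0.994, -0.111, -0.0], [-0.111, -0.994, -0.0], [-0.0, 0.0, -1.0]]
wrist_force: [0.1, 0.6, -1.8]
gripper_width: 0.625
gripper_force: 30.0
```

Call:
play_rows --commands "0 0 -0.04 0 0 0;0 0 0 0 0 0"

```text
time_s: 34.5
tcp_pos: [0.5863, 0.3137, 0.0237]
ee_rot: [[0.994, -0.111, 0.0], [-0.111, -0.994, -0.0], [0.0, 0.0, -1.0]]
wrist_force: [-0.7, 0.5, 3.7]
gripper_width: 0.63
gripper_force: 30.0
```

Contact; release, rise, and back off for a last look.

Call:
play_rows --commands "0 0 0 0 0 0;0 0 0 0 0 0;0 0 0 0 0 0;0 0 0.2 0 0 0;0 0 0.8 0 0 0;0 0 1 0 0 0;0 0 1 0 0 0;0 0 1 0 0 0;0 0 1 0 0 0;-0.5 -0.5 0.8 0 0 0;-1 -0.9 0.8 0 0 0;-1 -0.9 0 0 0 0;-1 -0.9 0 0 0 0;-1 -0.9 0 0 0 0;-0.7 -0.7 0 0 0 0;0 0 0 0 0 0" --grip 72

```text
time_s: 36.1
tcp_pos: [0.4277, 0.1672, 0.222]
ee_rot: [[0.994, -0.112, 0.0], [-0.112, -0.994, 0.001], [-0.0, -0.001, -1.0]]
wrist_force: [0.0, 1.5, 0.1]
gripper_width: 0.822
gripper_force: 0.0
```

```bash
python3 - <<'E'
from h import *
for n in('scene','side'):
    p,d=cams.capture(n);np.savez(n+'0.npz',p=p,d=d);cv2.imwrite(f'pics/{n}F.png',cv2.resize(p,(800,600)))
E
python3 m.py | cut -c1-150
```

```text
scene bench z 0.002099524169509977 0.002017530382508336
[238. 236.] n 1289 z90 0.030 all [ 509.1 -338.2] 259.3 211.9 -3.6 top [ 509.1 -338.2] 259.3 211.9 -3.6 bgr [90. 46. 25.]
[223. 229.] n 433 z90 0.028 all [ 505.1 -389.4] 201.8 50.9 -6.5 top [ 504.5 -381.3] 174.7 24.5 -4.6 bgr [54. 74. 87.]
[256. 243.] n 472 z90 0.028 all [ 504.9 -306.5] 201.1 50.3 -5.2 top [ 503.7 -295.5] 172.5 29.0 -4.2 bgr [69.5 79.  51. ]
[525. 258.] n 609 z90 0.033 all [296.7 195.4] 103.4 61.0 37.6 top [296.5 195.6] 102.3 60.5 37.6 bgr [37. 52. 69.]
[370. 278.] n 370 z90 0.024 all [491.6 -53.9] 190.9 26.2 -3.3 top [469. -53.] 145.6 26.0 -3.7 bgr [ 33.5  40.5 112. ]
[640. 283.] n 416 z90 0.025 all [243.1 404.6] 170.3 28.4 56.0 top [248.6 412.9] 149.3 28.1 56.0 bgr [90.5 41.  75. ]
[ 45. 320.] n 719 z90 0.074 all [ 828.6 -539.5] 141.1 50.6 5.4 top [ 826.5 -534.8] 141.6 40.4 10.2 bgr [83. 89. 89.]
[569. 376.] n 2469 z90 0.037 all [524.6 355.8] 261.3 209.1 -6.5 top [525.  355.3] 255.2 203.9 -5.5 bgr [ 48.  95. 125.]
[335. 369.] n 456 z90 0.064 all [682.2  -7.8] 51.9 51.7 73.5 top [679.7  -8.6] 48.4 48.3 14.5 bgr 
[... 1582 characters left out ...]
76.]
[200. 410.] n 1387 z90 0.033 all [753.2 268.2] 100.9 61.5 84.8 top [753.3 267.9] 100.6 61.5 85.1 bgr [37. 56. 74.]
[339. 481.] n 3931 z90 0.064 all [527.  355.9] 258.8 209.5 -6.4 top [583.9 313.5] 49.7 48.8 -67.9 bgr [ 25.  84. 101.]
[402. 472.] n 1731 z90 0.037 all [465.2 324.2] 99.9 76.9 -8.9 top [465.4 330.3] 100.4 60.1 -6.3 bgr [ 67. 102. 135.]
[ 77. 510.] n 1302 z90 0.074 all [844.6 431. ] 98.1 47.8 64.2 top [844.2 432.5] 93.0 40.5 59.8 bgr [78. 87. 85.]
[585. 556.] n 916 z90 0.024 all [239.5 400.5] 161.2 25.8 55.1 top [239.8 401.1] 160.0 25.7 55.1 bgr [112.  43.  88.]
[350. 530.] n 1336 z90 0.028 all [532.2 407.3] 192.3 29.6 -7.2 top [491.9 412.4] 111.2 25.5 -6.5 bgr [25. 35. 41.]
```

View pics/sceneF.png

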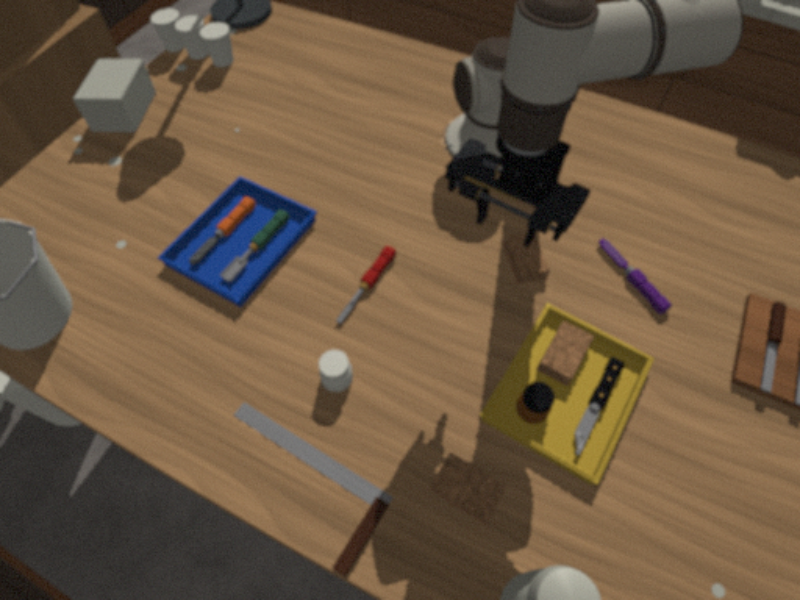

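View pics/sideF.png

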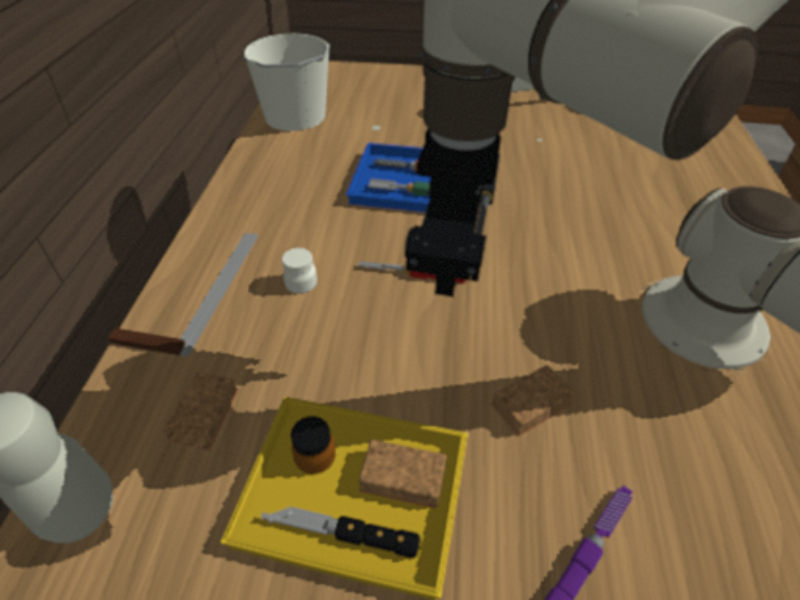

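In the scene view, the rasp (222,230) and green gouge (255,245) lie lengthwise in the blue tray. The knife (600,405), block (567,350) and upright jar (537,400) lie apart in the yellow tray. The red gouge, tub and trays have not moved. Handing in.

```bash
python3 -c "from station import r;print(r.finish_job())"
```

```text
the job is handed in; nothing more can be done
None
```

Both kits are made up and the job is handed in at about 36 s: rasp and green gouge in the blue tray; knife, cork block and upright wax jar in the yellow tray. The final views show everything flat and apart and the red gouge, tub and trays unmoved, but no verdict came back.

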